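# Hang the lift-off door on the sample cabinet

### The arm

A 6-joint arm with a two-finger parallel gripper is mounted at the origin on a cart in front of the work surface, level with it; the furniture and walls round the work are solid. World frame = base frame: x ahead of the robot, y to its left, z up, the work surface at z = 0. Lengths are in m, angles in rad, forces in N, time in s.
With the tool pointing down it reaches from about 0.375 to 0.9 m from the base axis. Payload 3.1 kg.
Tool frame: the origin (TCP) lies midway between the tips of the shut fingers; the grasp point (between the pads) lies 19 mm behind it (manip.grasp_offset is the distance from the TCP to the grasp point, in m); z points along the fingers, y is the line along which they close (so a half turn about z gives the same grasp; the last joint's range is limited). The gripper opens to 85 mm and grips with 20 to 120 N. Pads are 22 mm wide; open, the fingers measure 114 mm over their backs; the gripper's body (76 mm by 85 mm) begins 54 mm behind the grasp point. The pads swing forward as they close: fully open they stand 13 mm farther back than shut.
Start: joints at [1.117, 0.527, 1.433, -0, 1.181, -0.178], TCP at [0.17, 0.601, 0.231] pointing down, gripper open.
Joint ranges: [-3.08, 3.08], [-0.75, 2.2], [0.22, 2.44], [-1.43, 4.57], [0, 2.65], [-2.85, 2.85]. Speed limits (rad/s): [2.79, 2.79, 3.14, 3.14, 3.14, 3.14].

### API

Orientations are given as a unit quaternion [x, y, z, w].
In Python, from station import sensors, cams, order, manip gives the robot as it stands.
- The arm moves only by the tool move_arm, never from a script. Its argument "targets" is a list of rows, each an object of numbers: "dx", "dy", "dz": the shift along the world's x, y, z normalised to -1 to 1, where 1 is 25 mm; "rx", "ry", "rz": the turn, a rotation vector about the world's x, y, z normalised to -1 to 1, where 1 is 30 degrees. A call has exactly 10 rows; each row shifts and turns the commanded pose from where the row before left it; what a row does not reach is not made up. A row lasts 1/8 s, in which the tool goes at most 62.5 mm and 10.7 degrees, less where a joint would pass 70% of its speed; a pose out of reach is approached as far as the arm can. A call with a number of a shift or a turn outside -1 to 1 is refused whole. A call with a gripper value outside its range is refused whole. "claw" is the opening in per cent of the stroke, from 0 (shut) to 100 (fully open), set as the call begins (left out, the last holds). The fingers move at their own pace and stop on an object; "newtons" is the grip in N (left out, the last holds). Time passes only in rows, so rows that do not move let the fingers close, or fill a call up. It gives the time, the measured TCP pose, the force, the opening and the grip force at its end, in the units of the state.
- sensors.sense(): the state, without advancing time (a new reading comes with each control period).
- cams.snapshot(name): name is "scene" or "top"; returns the picture (384x512x3 uint8, red, green, blue); there is no depth.
- cams.camera_model(name): a dict with "fx", "fy", "cx", "cy" (pixels), "extrinsics" (4x4, takes a point from world to camera coordinates). Camera axes: x right, y down, z forward; pixel columns grow to the right and rows downward; lengths in m; the calibration is good to about 2 mm. A picture is of the moment at which its call begins. camera_model takes no time and is no camera call.
- order.sign_off(): hands the job in; it is judged then, once.
The state is a dict: "t": time; "q": joint angles; "qd": joint speeds; "tau": joint torques, N m; "tcp_pos": TCP position; "tool_rot": TCP orientation; "force": force on the tool from outside, world axes, zero at the start; "ft_torque": the same for the moment, N m; "finger_gap": opening from 0.0 (shut) to 1.0 (fully open); "gripper_force": force on a finger pad.
Only numpy, scipy, OpenCV 4.12 (cv2) and the standard library are available. Lean on these libraries where they do the work, as an engineer would, in place of code of your own. Each camera call takes 0.05 s, during which the arm holds its last target. There are 200 camera calls.

### The job

Two lift-off doors stand on edge in the slotted rest. Take the taller one by the tab on its top edge and hang it on the small open-fronted sample cabinet: both of its hinge knuckles lowered together over the cabinet's two upright pins until they sit fully down, the door left hanging at any angle of opening. Leave the shorter door standing in the rest.

Things in the scene. Friction and masses are not known exactly. Their poses are not given: they have to be found in the camera images.
- tall_door: Taller door, 0.3 kg: white sheet 6 mm thick, 140 high. Origin: on the knuckle axis at the lower edge's level; z up, y through the thickness, sheet from x = -26 to -140. Grip tab on top: centred at x = -72, 44 long, 14 thick, z = 140 to 176. Two knuckle rings round the z axis: bore 22, outside 32, 14 high, undersides at z = 12 and 108. In the rest its knuckles point away from the robot.
- short_door: Shorter door of another cabinet, same make and axes, in the rest's other slot: sheet 90 mm wide, 70 high, its tab's top 106 mm above the worktop, knuckles closer together. Origin: on its knuckle axis at the lower edge's level. It stays where it is.
- rest: Fixed grey plastic rest, 110 x 140 mm, with two slots along its x, 90 mm apart; one door stands in each, lower edge 12 mm above the worktop. Slot walls 8.8 mm apart reach 49 mm above the worktop. Origin: centre of its underside, z up.
- cabinet: Fixed grey sample cabinet 100 deep, 150 wide, 175 mm high, open front facing its -x, towards the robot. Origin: centre of underside; z up. At the front's left (+y) edge two brackets, one above the other, each carry an upright pin 32 mm ahead of the front. Pins: 20 high, 18 thick, upper 13 mm tapered to a 6 mm tip; feet at z = 42 and 138 on brackets 8 thick.
- hinge (a point): Point on the common pin axis, 30 mm above the worktop, cabinet's axes: the tall door's origin lies here when hung and fully down. Door axes parallel to these = open square to the front, reaching 140 mm towards the robot; it turns freely. Bring it in level from the front 21 to 73 mm above this height, so that the lower knuckle passes below the upper bracket and above the lower pin; then lower.

How it is judged:
By the outcome, as a careful person would: the job done as asked, in the order asked, and still so for the second after the job is handed in, with the robot touching nothing.
It also fails if it takes over 42 s, if anything falls off the work surface, if the arm or the gripper's body presses on something with over 40 N, if the wrist force passes 120 N, or if a joint passes its speed limit or range.

## Working session

There is one attempt and no reset: what is moved stays moved. The work goes in short steps, Python scripts to look and compute and a tool call to move; the robot and the scene stay as the last step left them, time stands still between calls to the robot, and variables do not carry over. Pictures are saved under pics/ and viewed, at most 10 in all, crops included, and the job is handed in when it is done.

Besides the shell and the picture viewer there is one more tool, called after "Request:" as name(argument=value, ...), one argument or row to a line, values as JSON. move_arm: Moves the arm, as the interface text tells. Scaled input: -1 to 1 covers 25 mm each way for a shift and 30 degrees each way for a turn. Its arguments: {"type":"object","properties":{"targets":{"type":"array"},"claw":{"type":"number"},"newtons":{"type":"number"}},"required":["targets"]}

```bash
mkdir -p pics; python3 - <<'E'
from station import sensors,cams,manip
import cv2,numpy as np
for n in("scene","top"):
    cv2.imwrite(f"pics/{n}0.png",cams.snapshot(n)[:,:,::-1]); m=cams.camera_model(n)
    E=np.array(m["extrinsics"]);print(n,m["fx"],m["cx"],m["cy"],E.round(3).tolist(),(-E[:3,:3].T@E[:3,3]).round(3))
s=sensors.sense();print(s["t"],s["tcp_pos"],s["tool_rot"],s["force"],manip.grasp_offset)
E
```

```text
scene 404.17401268971054 256.5011840338325 198.40987754272115 [[0.748, -0.663, -0.005, -0.425], [-0.497, -0.556, -0.666, 0.354], [0.439, 0.501, -0.746, 0.71], [0.0, 0.0, 0.0, 1.0]] [ 0.183 -0.441  0.764]
top 436.3577390217559 247.4077045726279 192.7423612303535 [[0.309, -0.951, -0.002, -0.163], [-0.912, -0.296, -0.284, 0.58], [0.27, 0.09, -0.959, 1.036], [0.0, 0.0, 0.0, 1.0]] [ 0.3   -0.076  1.158]
0.1 [0.1698987  0.60078824 0.23040565] [ 1.37492163e-01  9.90502343e-01 -9.58144965e-04 -3.07827065e-04] [-0.30488037 -0.18059939  0.09913094] 0.0187
```

View pics/scene0.png

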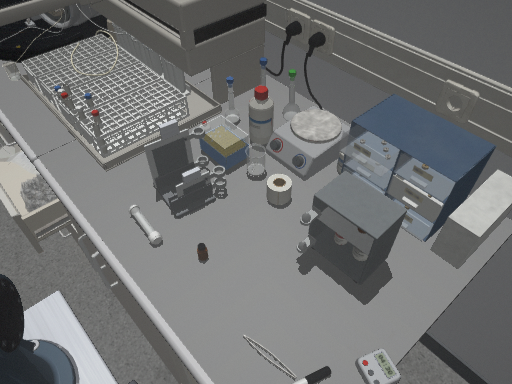

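View pics/top0.png

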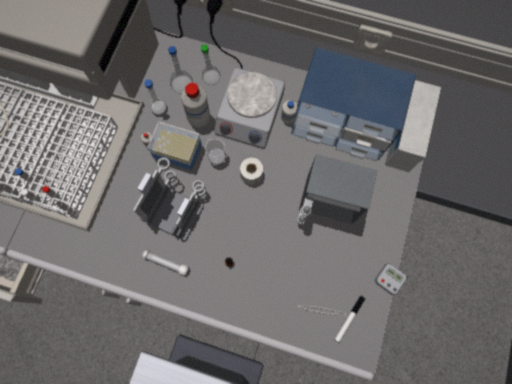

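The tall door is on the left: its tab is at scene ~(168,130) and top ~(145,185). The short door's tab is at scene ~(190,177). The cabinet is at scene ~(355,225), with its pins at ~(305,217) and (303,245). I'll enlarge crops to get exact pixels.

```bash
python3 - <<'E'
import cv2,numpy as np
a=cv2.imread("pics/scene0.png");b=cv2.imread("pics/top0.png")
def c(im,x,y,w=100,h=75,k=4):
    o=cv2.resize(im[y:y+h,x:x+w],None,fx=k,fy=k,interpolation=cv2.INTER_CUBIC)
    for i in range(0,w,10): cv2.line(o,(i*k,0),(i*k,6),(0,255,255),1); i%20==0 and cv2.putText(o,str(x+i),(i*k,16),0,.35,(0,255,255),1)
    for i in range(0,h,10): cv2.line(o,(0,i*k),(6,i*k),(0,255,255),1); i%20==0 and i and cv2.putText(o,str(y+i),(8,i*k+4),0,.35,(0,255,255),1)
    return o
cv2.imwrite("pics/crop1.png",np.vstack([np.hstack([c(a,140,115),c(b,120,150)]),np.hstack([c(a,290,170,120,90)[:,:400][:300],c(b,285,150)])]))
E
```

```text
(no output)
```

View pics/crop1.png

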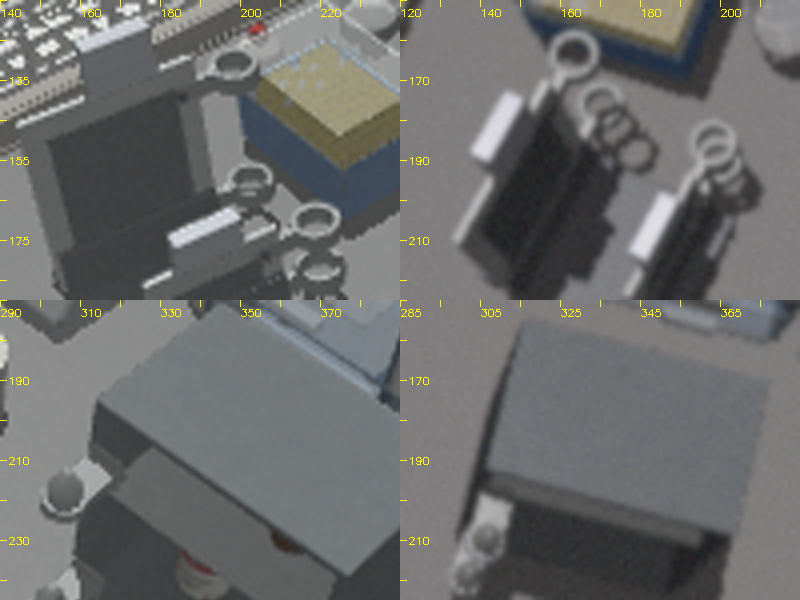

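The crops show:
- **Tall tab:** top centre at scene (168.7,125), top (144.2,181.7).
- **Upper ring:** scene (198.2,130.7), top (164,163.5).
- **Upper pin:** scene (306,216), top (306.7,209).
- **Roof, front left corner:** scene (314.2,194.2), top (305.5,192.5).
- **Roof, front right corner:** scene (377.5,239), top (367,208).

```bash
cat > h.py <<'E'
import numpy as np
from station import sensors,cams
M={n:cams.camera_model(n) for n in("scene","top")}
def ray(n,p):
    m=M[n];E=np.array(m["extrinsics"]);R=E[:3,:3]
    d=R.T@[(p[0]-m["cx"])/m["fx"],(p[1]-m["cy"])/m["fy"],1];return -R.T@E[:3,3],d/np.linalg.norm(d)
def tri(p,q):
    A=np.zeros((3,3));b=np.zeros(3);r=[ray("scene",p),ray("top",q)]
    for c,d in r: P=np.eye(3)-np.outer(d,d);A+=P;b+=P@c
    x=np.linalg.solve(A,b);return x,max(np.linalg.norm(np.cross(x-c,d)) for c,d in r)
def onz(n,p,z): c,d=ray(n,p);return c+d*(z-c[2])/d[2]
def proj(n,x):
    m=M[n];E=np.array(m["extrinsics"]);v=E[:3,:3]@x+E[:3,3];return np.array([m["fx"]*v[0]/v[2]+m["cx"],m["fy"]*v[1]/v[2]+m["cy"]])
E
python3 - <<'E'
from h import *
P=dict(tab=((168.7,125),(144.2,181.7)),ring=((198.2,130.7),(164,163.5)),sheetend=((144.5,146),(134.2,210)),
 pin=((306.2,216),(306.7,209)),fl=((314.25,194.25),(305.5,192.5)),fr=((377.5,239),(367,208)),shorttab=((191,171.5),(184,205)))
Z=dict(tab=.188,ring=.134,sheetend=.152,pin=.158,fl=.175,fr=.175,shorttab=.106)
for k,(p,q) in P.items():
    x,e=tri(p,q);print(k,x.round(4),round(e,4),onz("scene",p,Z[k]).round(4)[:2],onz("top",q,Z[k]).round(4)[:2])
# tab top corners in top view
c=[onz("top",(120+(u-400)/4,150+v/4),.188)[:2] for u,v in((510,92),(524,97),(486,165),(472,158))];print(np.round(c,4))
E
```

```text
tab [0.5246 0.2539 0.1826] 0.0002 [0.5213 0.2475] [0.5236 0.252 ]
ring [0.5936 0.2405 0.1375] 0.0013 [0.5946 0.2446] [0.5957 0.2411]
sheetend [0.4578 0.26   0.154 ] 0.0007 [0.458  0.2625] [0.4588 0.2604]
pin [ 0.5874 -0.1283  0.1496] 0.0012 [ 0.5807 -0.1322] [ 0.586  -0.1286]
fl [ 0.6185 -0.1144  0.178 ] 0.0007 [ 0.6214 -0.113 ] [ 0.6188 -0.1141]
fr [ 0.6283 -0.2612  0.1715] 0.0005 [ 0.6261 -0.2626] [ 0.6267 -0.2603]
shorttab [0.5139 0.1631 0.1072] 0.0024 [0.5121 0.1649] [0.5163 0.1625]
[[0.546  0.2526]
 [0.5456 0.2437]
 [0.5    0.2493]
 [0.5014 0.2586]]
```

Tall tab centre is about (0.524, 0.252) with the door at yaw ≈ -8°. The pin axis is about (0.587, -0.1285) and the cabinet's yaw ≈ +3°. The tool needs to turn about +7.7°. I'll go up first, then across.

Request:
move_arm(
  targets=[
    {"dz": 1},
    {"dz": 1},
    {"dz": 1},
    {"dz": 1},
    {"dx": 1, "dy": -1},
    {"dx": 1, "dy": -1},
    {"dx": 1, "dy": -1},
    {"dx": 1, "dy": -1},
    {"dx": 1, "dy": -1},
    {"dx": 1, "dy": -1},
  ],
  claw=45,
  newtons=60,
)

```text
schema error: expected keys dx, dy, dz, rx, ry, rz
```

Request:
move_arm(
  targets=[
    {"dx": 1, "dy": -1, "rz": 0.13},
    {"dx": 1, "dy": -1, "rz": 0.13},
    {"dx": 1, "dy": -1},
    {"dx": 1, "dy": -1},
    {"dx": 1, "dy": -1},
    {"dx": 1, "dy": -1},
    {"dx": 1, "dy": -1},
    {"dx": 1, "dy": -0.96},
    {"dx": 0.16, "dz": -1},
    {"dz": -1},
  ],
)

```text
schema error: expected keys dx, dy, dz, rx, ry, rz
```

Request:
move_arm(
  targets=[
    {"dx": 0, "dy": 0, "dz": 1, "rx": 0, "ry": 0, "rz": 0},
    {"dx": 0, "dy": 0, "dz": 1, "rx": 0, "ry": 0, "rz": 0},
    {"dx": 0, "dy": 0, "dz": 1, "rx": 0, "ry": 0, "rz": 0},
    {"dx": 0, "dy": 0, "dz": 1, "rx": 0, "ry": 0, "rz": 0},
    {"dx": 1, "dy": -1, "dz": 0, "rx": 0, "ry": 0, "rz": 0},
    {"dx": 1, "dy": -1, "dz": 0, "rx": 0, "ry": 0, "rz": 0},
    {"dx": 1, "dy": -1, "dz": 0, "rx": 0, "ry": 0, "rz": 0},
    {"dx": 1, "dy": -1, "dz": 0, "rx": 0, "ry": 0, "rz": 0},
    {"dx": 1, "dy": -1, "dz": 0, "rx": 0, "ry": 0, "rz": 0},
    {"dx": 1, "dy": -1, "dz": 0, "rx": 0, "ry": 0, "rz": 0},
  ],
  claw=45,
  newtons=60,
)

```text
t: 1.35
tcp_pos: [0.3206, 0.4503, 0.3308]
tool_rot: [0.137, 0.991, -0.0, -0.0]
force: [0.7, -0.3, 0.3]
finger_gap: 0.452
gripper_force: 0.0
```

Request:
move_arm(
  targets=[
    {"dx": 1, "dy": -1, "dz": 0, "rx": 0, "ry": 0, "rz": 0.13},
    {"dx": 1, "dy": -1, "dz": 0, "rx": 0, "ry": 0, "rz": 0.13},
    {"dx": 1, "dy": -1, "dz": 0, "rx": 0, "ry": 0, "rz": 0},
    {"dx": 1, "dy": -1, "dz": 0, "rx": 0, "ry": 0, "rz": 0},
    {"dx": 1, "dy": -1, "dz": 0, "rx": 0, "ry": 0, "rz": 0},
    {"dx": 1, "dy": -1, "dz": 0, "rx": 0, "ry": 0, "rz": 0},
    {"dx": 1, "dy": -1, "dz": 0, "rx": 0, "ry": 0, "rz": 0},
    {"dx": 1, "dy": -0.96, "dz": 0, "rx": 0, "ry": 0, "rz": 0},
    {"dx": 0.16, "dy": 0, "dz": -1, "rx": 0, "ry": 0, "rz": 0},
    {"dx": 0, "dy": 0, "dz": -1, "rx": 0, "ry": 0, "rz": 0},
  ],
)

```text
t: 2.6
tcp_pos: [0.5247, 0.2517, 0.2804]
tool_rot: [0.07, 0.998, 0.0, -0.0]
force: [0.0, 0.1, -0.3]
finger_gap: 0.45
gripper_force: 0.0
```

Request:
move_arm(
  targets=[
    {"dx": 0, "dy": 0, "dz": -0.8, "rx": 0, "ry": 0, "rz": 0},
    {"dx": 0, "dy": 0, "dz": -0.8, "rx": 0, "ry": 0, "rz": 0},
    {"dx": 0, "dy": 0, "dz": -0.7, "rx": 0, "ry": 0, "rz": 0},
    {"dx": 0, "dy": 0, "dz": -0.6, "rx": 0, "ry": 0, "rz": 0},
    {"dx": 0, "dy": 0, "dz": -0.5, "rx": 0, "ry": 0, "rz": 0},
    {"dx": 0, "dy": 0, "dz": -0.5, "rx": 0, "ry": 0, "rz": 0},
    {"dx": 0, "dy": 0, "dz": -0.5, "rx": 0, "ry": 0, "rz": 0},
    {"dx": 0, "dy": 0, "dz": -0.5, "rx": 0, "ry": 0, "rz": 0},
    {"dx": 0, "dy": 0, "dz": 0, "rx": 0, "ry": 0, "rz": 0},
    {"dx": 0, "dy": 0, "dz": 0, "rx": 0, "ry": 0, "rz": 0},
  ],
)

```text
t: 3.85
tcp_pos: [0.5244, 0.2525, 0.159]
tool_rot: [0.07, 0.998, 0.0, 0.0]
force: [0.4, 0.2, 0.6]
finger_gap: 0.452
gripper_force: 0.0
```

```bash
python3 - <<'E'
from station import cams
import cv2,numpy as np
o=[cv2.resize(cams.snapshot(n)[y:y+140,x:x+140,::-1],None,fx=2.8,fy=2.8,interpolation=cv2.INTER_CUBIC) for n,x,y in(("scene",110,50),("top",90,100))]
cv2.imwrite("pics/g1.png",np.hstack(o))
E
```

```text
(no output)
```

View pics/g1.png

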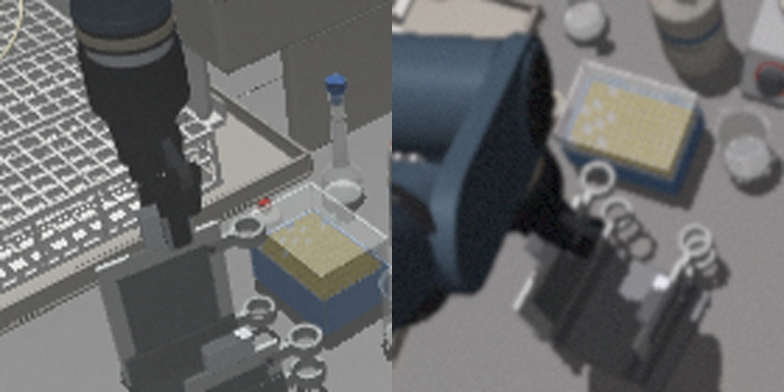

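The fingers straddle the tall tab (scene ~(167,130)) and touch nothing. Closing, then lifting out.

Request:
move_arm(
  targets=[
    {"dx": 0, "dy": 0, "dz": 0, "rx": 0, "ry": 0, "rz": 0},
    {"dx": 0, "dy": 0, "dz": 0, "rx": 0, "ry": 0, "rz": 0},
    {"dx": 0, "dy": 0, "dz": 0, "rx": 0, "ry": 0, "rz": 0},
    {"dx": 0, "dy": 0, "dz": 0, "rx": 0, "ry": 0, "rz": 0},
    {"dx": 0, "dy": 0, "dz": 0, "rx": 0, "ry": 0, "rz": 0},
    {"dx": 0, "dy": 0, "dz": 0, "rx": 0, "ry": 0, "rz": 0},
    {"dx": 0, "dy": 0, "dz": 0, "rx": 0, "ry": 0, "rz": 0},
    {"dx": 0, "dy": 0, "dz": 0, "rx": 0, "ry": 0, "rz": 0},
    {"dx": 0, "dy": 0, "dz": 0, "rx": 0, "ry": 0, "rz": 0},
    {"dx": 0, "dy": 0, "dz": 0, "rx": 0, "ry": 0, "rz": 0},
  ],
  claw=0,
  newtons=70,
)

```text
t: 5.2
tcp_pos: [0.5248, 0.2526, 0.1594]
tool_rot: [0.07, 0.998, 0.0, 0.001]
force: [0.0, 0.6, 4.7]
finger_gap: 0.147
gripper_force: 70.1
```

Request:
move_arm(
  targets=[
    {"dx": 0, "dy": 0, "dz": 0.2, "rx": 0, "ry": 0, "rz": 0},
    {"dx": 0, "dy": 0, "dz": 0.3, "rx": 0, "ry": 0, "rz": 0},
    {"dx": 0, "dy": 0, "dz": 0.4, "rx": 0, "ry": 0, "rz": 0},
    {"dx": 0, "dy": 0, "dz": 0.5, "rx": 0, "ry": 0, "rz": 0},
    {"dx": 0, "dy": 0, "dz": 0.6, "rx": 0, "ry": 0, "rz": 0},
    {"dx": 0, "dy": 0, "dz": 0.6, "rx": 0, "ry": 0, "rz": 0},
    {"dx": 0, "dy": 0, "dz": 0.6, "rx": 0, "ry": 0, "rz": 0},
    {"dx": 0, "dy": 0, "dz": 0.6, "rx": 0, "ry": 0, "rz": 0},
    {"dx": 0, "dy": 0, "dz": 0.6, "rx": 0, "ry": 0, "rz": 0},
    {"dx": 0, "dy": 0, "dz": 0.6, "rx": 0, "ry": 0, "rz": 0},
  ],
)

```text
t: 6.45
tcp_pos: [0.5241, 0.2523, 0.2848]
tool_rot: [0.07, 0.998, -0.0, -0.0]
force: [-0.5, -0.3, -2.9]
finger_gap: 0.152
gripper_force: 69.0
```

Request:
move_arm(
  targets=[
    {"dx": -0.2, "dy": -0.5, "dz": 0, "rx": 0, "ry": 0, "rz": 0.04},
    {"dx": -0.3, "dy": -0.9, "dz": 0, "rx": 0, "ry": 0, "rz": 0.04},
    {"dx": -0.3, "dy": -1, "dz": 0, "rx": 0, "ry": 0, "rz": 0.04},
    {"dx": -0.3, "dy": -1, "dz": 0, "rx": 0, "ry": 0, "rz": 0.04},
    {"dx": -0.3, "dy": -1, "dz": 0, "rx": 0, "ry": 0, "rz": 0.04},
    {"dx": -0.3, "dy": -1, "dz": 0, "rx": 0, "ry": 0, "rz": 0.04},
    {"dx": -0.3, "dy": -1, "dz": 0, "rx": 0, "ry": 0, "rz": 0.04},
    {"dx": -0.3, "dy": -1, "dz": 0, "rx": 0, "ry": 0, "rz": 0.04},
    {"dx": -0.3, "dy": -1, "dz": 0, "rx": 0, "ry": 0, "rz": 0.04},
    {"dx": -0.2, "dy": -1, "dz": 0, "rx": 0, "ry": 0, "rz": 0},
  ],
)

```text
t: 7.7
tcp_pos: [0.4538, 0.0166, 0.2844]
tool_rot: [-0.025, 1.0, -0.0, 0.0]
force: [0.5, -0.8, -2.9]
finger_gap: 0.159
gripper_force: 69.1
```

Request:
move_arm(
  targets=[
    {"dx": 0, "dy": -1, "dz": 0, "rx": 0, "ry": 0, "rz": 0},
    {"dx": 0, "dy": -1, "dz": 0, "rx": 0, "ry": 0, "rz": 0},
    {"dx": 0, "dy": -1, "dz": 0, "rx": 0, "ry": 0, "rz": 0},
    {"dx": 0, "dy": -1, "dz": 0, "rx": 0, "ry": 0, "rz": 0},
    {"dx": 0, "dy": -1, "dz": -0.4, "rx": 0, "ry": 0, "rz": 0},
    {"dx": 0, "dy": -0.7, "dz": -0.5, "rx": 0, "ry": 0, "rz": 0},
    {"dx": 0, "dy": -0.4, "dz": -0.5, "rx": 0, "ry": 0, "rz": 0},
    {"dx": 0, "dy": 0, "dz": -0.5, "rx": 0, "ry": 0, "rz": 0},
    {"dx": 0, "dy": 0, "dz": -0.5, "rx": 0, "ry": 0, "rz": 0},
    {"dx": 0, "dy": 0, "dz": 0, "rx": 0, "ry": 0, "rz": 0},
  ],
)

```text
t: 8.95
tcp_pos: [0.4533, -0.134, 0.2226]
tool_rot: [-0.025, 1.0, 0.001, -0.001]
force: [-0.2, -0.6, -2.3]
finger_gap: 0.151
gripper_force: 68.9
```

```bash
python3 - <<'E'
from station import cams
import cv2,numpy as np
o=[]
for n,x,y in(("scene",240,150),("top",235,130)):
    im=cams.snapshot(n)[:,:,::-1];cv2.imwrite(f"pics/{n}1.png",im);c=cv2.resize(im[y:y+100,x:x+100],None,fx=4,fy=4,interpolation=cv2.INTER_CUBIC)
    for i in range(0,100,20):cv2.putText(c,str(x+i),(i*4,12),0,.35,(0,255,255),1);cv2.putText(c,str(y+i),(0,i*4+4),0,.35,(0,255,255),1)
    o.append(c)
cv2.imwrite("pics/p1.png",np.hstack(o))
E
```

```text
(no output)
```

View pics/p1.png

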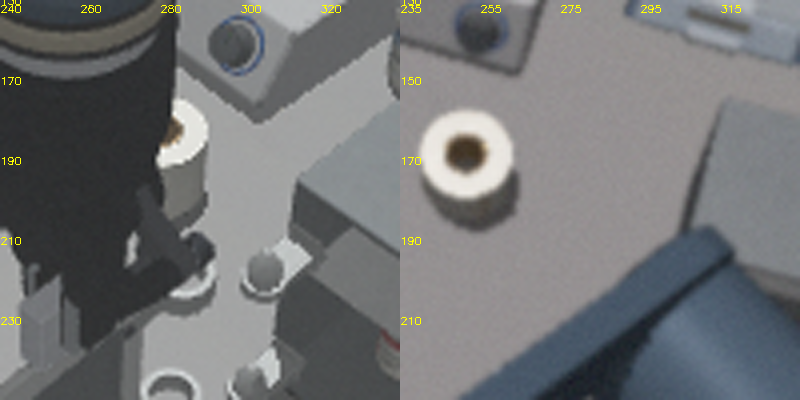

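The rings (scene ~(287,218) and (283,247)) hang in front of the pins (scene ~(306,217) and (302,244)) and the top view is blocked by the arm. I'll compare predicted and seen pixels in the scene view.

```bash
python3 - <<'E'
from h import *
import cv2
im=cv2.imread("pics/scene1.png");x,y,k=265,200,10
c=cv2.resize(im[y:y+60,x:x+60],None,fx=k,fy=k,interpolation=cv2.INTER_CUBIC)
def circ(X,Y,Z,r,col):
    p=np.array([proj("scene",np.array([X+r*np.cos(a),Y+r*np.sin(a),Z])) for a in np.linspace(0,6.28,40)])
    cv2.polylines(c,[np.int32(((p-[x,y])+.5)*k)],True,col,1)
for Z in(.138,.042):
    circ(.587,-.1285,Z,.009,(0,0,255));circ(.587,-.1285,Z+.007,.009,(0,0,255));circ(.587,-.1285,Z+.02,.003,(0,0,255))
for Z in(.197,.101): circ(.5253,-.1308,Z,.011,(0,255,0));circ(.5253,-.1308,Z,.016,(0,255,0))
cv2.imwrite("pics/p2.png",c)
E
```

```text
(no output)
```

View pics/p2.png

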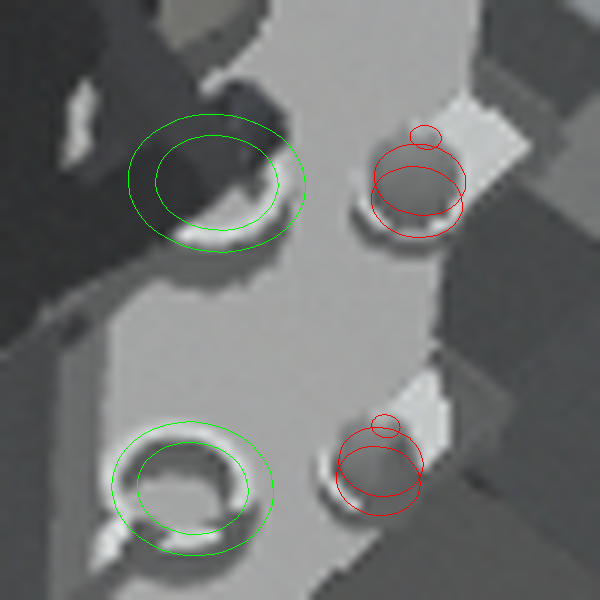

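Relative to the prediction, the rings are about 1 px to the left and the pins about 0.6 px up, so the shift needed is about dx +63.5 mm, dy +2 mm. I'll advance, go down to just above the tips, and check.

Request:
move_arm(
  targets=[
    {"dx": 0.3, "dy": 0.01, "dz": 0, "rx": 0, "ry": 0, "rz": 0},
    {"dx": 0.5, "dy": 0.02, "dz": 0, "rx": 0, "ry": 0, "rz": 0},
    {"dx": 0.6, "dy": 0.02, "dz": 0, "rx": 0, "ry": 0, "rz": 0},
    {"dx": 0.6, "dy": 0.02, "dz": 0, "rx": 0, "ry": 0, "rz": 0},
    {"dx": 0.4, "dy": 0.01, "dz": 0, "rx": 0, "ry": 0, "rz": 0},
    {"dx": 0.14, "dy": 0, "dz": -0.1, "rx": 0, "ry": 0, "rz": 0},
    {"dx": 0, "dy": 0, "dz": -0.3, "rx": 0, "ry": 0, "rz": 0},
    {"dx": 0, "dy": 0, "dz": -0.3, "rx": 0, "ry": 0, "rz": 0},
    {"dx": 0, "dy": 0, "dz": 0, "rx": 0, "ry": 0, "rz": 0},
    {"dx": 0, "dy": 0, "dz": 0, "rx": 0, "ry": 0, "rz": 0},
  ],
)

```text
t: 10.3
tcp_pos: [0.5175, -0.1332, 0.2063]
tool_rot: [-0.024, 1.0, 0.0, -0.0]
force: [-0.2, -0.3, -2.0]
finger_gap: 0.151
gripper_force: 69.0
```

```bash
python3 - <<'E'
from h import *
import cv2
im=cams.snapshot("scene")[:,:,::-1];s=sensors.sense();print(s["tcp_pos"])
x,y,k=270,195,10
c=cv2.resize(im[y:y+60,x:x+60],None,fx=k,fy=k,interpolation=cv2.INTER_CUBIC);d=c.copy()
dz=s["tcp_pos"][2]-.1594;O=s["tcp_pos"][:2]+[.0720,.0032]
for Z in(.134,.038):
  for r in(.011,.016):
    p=np.array([proj("scene",np.array([O[0]+r*np.cos(a),O[1]+r*np.sin(a),Z+dz])) for a in np.linspace(0,6.28,40)])
    cv2.polylines(d,[np.int32((p-[x,y]+.5)*k)],True,(0,255,0),1)
for Z in(.138,.042):
  for h,r in((0,.009),(.007,.009),(.02,.003)):
    p=np.array([proj("scene",np.array([.5874+r*np.cos(a),-.1275+r*np.sin(a),Z+h])) for a in np.linspace(0,6.28,40)])
    cv2.polylines(d,[np.int32((p-[x,y]+.5)*k)],True,(0,0,255),1)
cv2.imwrite("pics/p3.png",cv2.resize(np.hstack([c,d]),(800,400)))
E
```

```text
[ 0.51764909 -0.13328292  0.20646664]
```

View pics/p3.png

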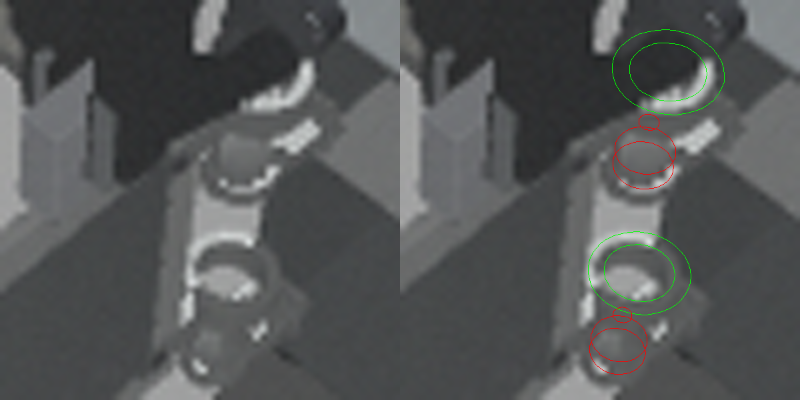

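The pins match the prediction. With the same 1 px correction, the rings are within ~1 mm of the pin axis. Lowering slowly.

Request:
move_arm(
  targets=[
    {"dx": -0.02, "dy": 0.04, "dz": -0.1, "rx": 0, "ry": 0, "rz": 0},
    {"dx": 0, "dy": 0, "dz": -0.1, "rx": 0, "ry": 0, "rz": 0},
    {"dx": 0, "dy": 0, "dz": -0.1, "rx": 0, "ry": 0, "rz": 0},
    {"dx": 0, "dy": 0, "dz": -0.1, "rx": 0, "ry": 0, "rz": 0},
    {"dx": 0, "dy": 0, "dz": -0.1, "rx": 0, "ry": 0, "rz": 0},
    {"dx": 0, "dy": 0, "dz": -0.1, "rx": 0, "ry": 0, "rz": 0},
    {"dx": 0, "dy": 0, "dz": -0.1, "rx": 0, "ry": 0, "rz": 0},
    {"dx": 0, "dy": 0, "dz": -0.1, "rx": 0, "ry": 0, "rz": 0},
    {"dx": 0, "dy": 0, "dz": 0, "rx": 0, "ry": 0, "rz": 0},
    {"dx": 0, "dy": 0, "dz": 0, "rx": 0, "ry": 0, "rz": 0},
  ],
)

```text
t: 11.6
tcp_pos: [0.5172, -0.1322, 0.1863]
tool_rot: [-0.024, 1.0, -0.0, 0.0]
force: [0.7, 0.3, -2.0]
finger_gap: 0.151
gripper_force: 69.0
```

Request:
move_arm(
  targets=[
    {"dx": 0, "dy": 0, "dz": -0.06, "rx": 0, "ry": 0, "rz": 0},
    {"dx": 0, "dy": 0, "dz": -0.06, "rx": 0, "ry": 0, "rz": 0},
    {"dx": 0, "dy": 0, "dz": -0.06, "rx": 0, "ry": 0, "rz": 0},
    {"dx": 0, "dy": 0, "dz": -0.06, "rx": 0, "ry": 0, "rz": 0},
    {"dx": 0, "dy": 0, "dz": -0.06, "rx": 0, "ry": 0, "rz": 0},
    {"dx": 0, "dy": 0, "dz": -0.04, "rx": 0, "ry": 0, "rz": 0},
    {"dx": 0, "dy": 0, "dz": 0, "rx": 0, "ry": 0, "rz": 0},
    {"dx": 0, "dy": 0, "dz": 0, "rx": 0, "ry": 0, "rz": 0},
    {"dx": 0, "dy": 0, "dz": 0, "rx": 0, "ry": 0, "rz": 0},
    {"dx": 0, "dy": 0, "dz": 0, "rx": 0, "ry": 0, "rz": 0},
  ],
)

```text
t: 12.85
tcp_pos: [0.5172, -0.1321, 0.1779]
tool_rot: [-0.024, 1.0, -0.0, 0.0]
force: [-0.6, 0.3, -1.6]
finger_gap: 0.148
gripper_force: 69.0
```

```bash
python3 - <<'E'
from h import *
import cv2
im=cams.snapshot("scene")[:,:,::-1]
cv2.imwrite("pics/p4.png",cv2.resize(im[180:260,260:340],None,fx=6,fy=6,interpolation=cv2.INTER_CUBIC));s=sensors.sense();print(s["force"],s["ft_torque"])
E
```

```text
[-0.29832471 -0.32730825 -1.80460859] [ 0.01324363 -0.03482816 -0.05398163]
```

View pics/p4.png

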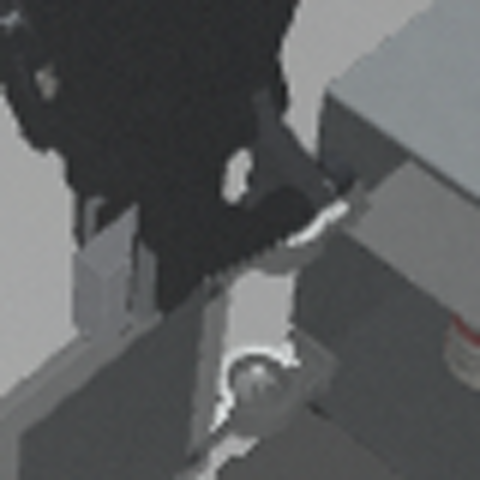

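The lower pin now sits inside its ring (scene ~(303,243)). The wrist still carries the door's weight, so there is about 1 mm left. Settling it down.

Request:
move_arm(
  targets=[
    {"dx": 0, "dy": 0, "dz": -0.02, "rx": 0, "ry": 0, "rz": 0},
    {"dx": 0, "dy": 0, "dz": -0.02, "rx": 0, "ry": 0, "rz": 0},
    {"dx": 0, "dy": 0, "dz": 0, "rx": 0, "ry": 0, "rz": 0},
    {"dx": 0, "dy": 0, "dz": 0, "rx": 0, "ry": 0, "rz": 0},
    {"dx": 0, "dy": 0, "dz": 0, "rx": 0, "ry": 0, "rz": 0},
    {"dx": 0, "dy": 0, "dz": 0, "rx": 0, "ry": 0, "rz": 0},
    {"dx": 0, "dy": 0, "dz": 0, "rx": 0, "ry": 0, "rz": 0},
    {"dx": 0, "dy": 0, "dz": 0, "rx": 0, "ry": 0, "rz": 0},
    {"dx": 0, "dy": 0, "dz": 0, "rx": 0, "ry": 0, "rz": 0},
    {"dx": 0, "dy": 0, "dz": 0, "rx": 0, "ry": 0, "rz": 0},
  ],
)

```text
t: 14.15
tcp_pos: [0.5171, -0.1322, 0.1773]
tool_rot: [-0.024, 1.0, -0.0, 0.0]
force: [-3.3, 0.4, 5.3]
finger_gap: 0.157
gripper_force: 70.0
```

The force changed by +7 N, so it is seated. Releasing and lifting clear.

Request:
move_arm(
  targets=[
    {"dx": 0, "dy": 0, "dz": 0, "rx": 0, "ry": 0, "rz": 0},
    {"dx": 0, "dy": 0, "dz": 0, "rx": 0, "ry": 0, "rz": 0},
    {"dx": 0, "dy": 0, "dz": 0, "rx": 0, "ry": 0, "rz": 0},
    {"dx": 0, "dy": 0, "dz": 0, "rx": 0, "ry": 0, "rz": 0},
    {"dx": 0, "dy": 0, "dz": 0, "rx": 0, "ry": 0, "rz": 0},
    {"dx": 0, "dy": 0, "dz": 0, "rx": 0, "ry": 0, "rz": 0},
    {"dx": 0, "dy": 0, "dz": 0, "rx": 0, "ry": 0, "rz": 0},
    {"dx": 0, "dy": 0, "dz": 0, "rx": 0, "ry": 0, "rz": 0},
    {"dx": 0, "dy": 0, "dz": 0, "rx": 0, "ry": 0, "rz": 0},
    {"dx": 0, "dy": 0, "dz": 0, "rx": 0, "ry": 0, "rz": 0},
  ],
  claw=50,
)

```text
t: 15.4
tcp_pos: [0.5172, -0.1321, 0.1768]
tool_rot: [-0.024, 1.0, -0.0, -0.0]
force: [-0.5, -0.7, -0.2]
finger_gap: 0.498
gripper_force: 0.0
```

Request:
move_arm(
  targets=[
    {"dx": 0, "dy": 0, "dz": 0.2, "rx": 0, "ry": 0, "rz": 0},
    {"dx": 0, "dy": 0, "dz": 0.4, "rx": 0, "ry": 0, "rz": 0},
    {"dx": 0, "dy": 0, "dz": 0.6, "rx": 0, "ry": 0, "rz": 0},
    {"dx": 0, "dy": 0, "dz": 0.8, "rx": 0, "ry": 0, "rz": 0},
    {"dx": 0, "dy": 0, "dz": 1, "rx": 0, "ry": 0, "rz": 0},
    {"dx": 0, "dy": 0, "dz": 1, "rx": 0, "ry": 0, "rz": 0},
    {"dx": -0.5, "dy": 1, "dz": 0.5, "rx": 0, "ry": 0, "rz": 0},
    {"dx": -0.5, "dy": 1, "dz": 0, "rx": 0, "ry": 0, "rz": 0},
    {"dx": -0.5, "dy": 1, "dz": 0, "rx": 0, "ry": 0, "rz": 0},
    {"dx": -0.5, "dy": 1, "dz": 0, "rx": 0, "ry": 0, "rz": 0},
  ],
)

```text
t: 16.65
tcp_pos: [0.4669, -0.0314, 0.2906]
tool_rot: [-0.024, 1.0, -0.0, 0.001]
force: [0.6, -0.9, 0.2]
finger_gap: 0.501
gripper_force: 0.0
```

Request:
move_arm(
  targets=[
    {"dx": -0.3, "dy": 1, "dz": 0, "rx": 0, "ry": 0, "rz": 0},
    {"dx": -0.3, "dy": 1, "dz": 0, "rx": 0, "ry": 0, "rz": 0},
    {"dx": 0, "dy": 1, "dz": 0, "rx": 0, "ry": 0, "rz": 0},
    {"dx": 0, "dy": 1, "dz": 0, "rx": 0, "ry": 0, "rz": 0},
    {"dx": 0, "dy": 1, "dz": 0, "rx": 0, "ry": 0, "rz": 0},
    {"dx": 0, "dy": 1, "dz": 0, "rx": 0, "ry": 0, "rz": 0},
    {"dx": 0, "dy": 0.5, "dz": 0, "rx": 0, "ry": 0, "rz": 0},
    {"dx": 0, "dy": 0, "dz": 0, "rx": 0, "ry": 0, "rz": 0},
    {"dx": 0, "dy": 0, "dz": 0, "rx": 0, "ry": 0, "rz": 0},
    {"dx": 0, "dy": 0, "dz": 0, "rx": 0, "ry": 0, "rz": 0},
  ],
)

```text
t: 17.9
tcp_pos: [0.4522, 0.1297, 0.2893]
tool_rot: [-0.024, 1.0, -0.0, -0.0]
force: [-1.0, -0.0, 0.2]
finger_gap: 0.498
gripper_force: 0.0
```

```bash
python3 - <<'E'
from h import *
import cv2
o=[cv2.resize(cams.snapshot(n)[y:y+150,x:x+200,::-1],(400,300),interpolation=cv2.INTER_CUBIC) for n,x,y in(("scene",220,140),("scene",120,100),("top",230,120),("top",110,130))]
cv2.imwrite("pics/end.png",np.vstack([np.hstack(o[:2]),np.hstack(o[2:])]))
E
```

```text
(no output)
```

View pics/end.png

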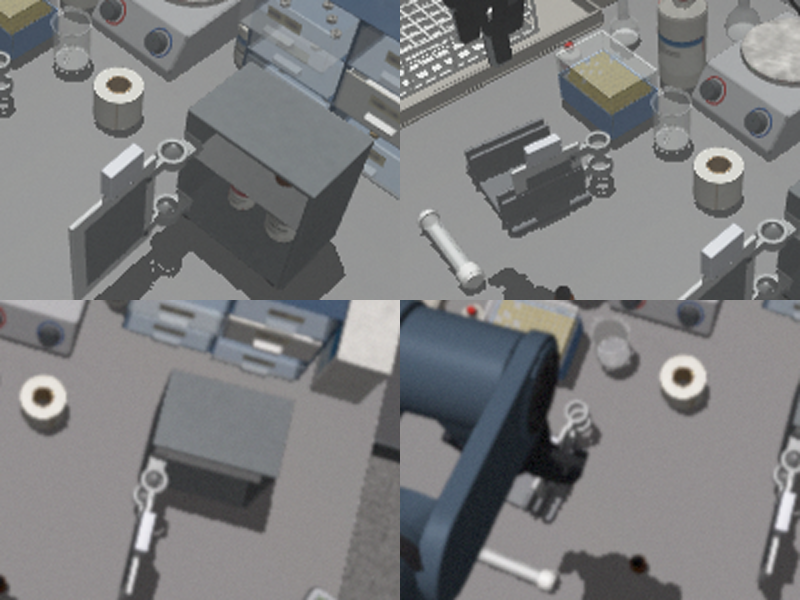

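The tall door hangs with both rings over the pins (scene ~(306,216) and (303,244)). The short door still stands in the rest, and the arm is clear of everything.

```bash
python3 -c "
from station import order
print(order.sign_off())"
```

```text
the job is handed in; nothing more can be done
None
```

The tall door is hung with both knuckles fully down on the cabinet's pins, the short door still stands in the rest, and I handed the job in at about 18 s of the 42 s allowed.

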